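# Close up a sculpture's drive base

### The job

Get the sculpture's drive base ready for screws: first swing the yellow latch fully home into its red keeper, then pick up the cover plate by its blue stub and hold it level, hovering about 15 mm above the base's three posts, turned so that its holes fit and each threaded hole is wholly visible through its hole. Do not bump the plate on the base, leave the bottle, cup, jar and screw dish alone, and finish still holding it there.

Things in the scene. Friction and masses are not known exactly. Their poses are not given: they have to be found in the camera images.
- drive_base: Drive base of a moving sculpture, fixed to the bench: plywood plate 200 (x) by 160 (y) by 8 mm with three aluminium posts (30 mm square, tops 85 mm high), motor, orange battery and yellow latch. Origin: centre of its underside, z up. Posts at (mm) a (-80,-60), b (-80,60), c (80,60); corner (80,-60) has none. Battery (46 mm high) and motor (65 mm) stay below the post tops.
- latch (a joint): Angle (rad) of the yellow latch: flat bar 16 mm wide, 6 thick (top 54 mm above bench), reaching 110 mm from an upright hinge pin. 0: home at a stop, along the base's +y over the battery, its end in the red keeper. Grows as it opens, clockwise seen from above, towards the base's +x, to 1.7. No spring; stays where left (under 1.5 N at the knob).
- latch_hinge (a point): Point on the latch's upright hinge axis, at mid-thickness of the bar, 51 mm above the bench: at (-5,-65) mm in the drive base's frame.
- latch_knob (a point): Centre of the top of the black upright round knob on the latch, 80 mm from the hinge axis; 16 mm diameter, standing 26 mm above the bar, from 54 to 80 mm above the bench.
- cover: Loose aluminium plate 200 (x) by 160 (y) by 6 mm, about 0.45 kg, with a 26 mm square blue stub upright at its centre, 6 to 66 mm above the underside (sides along plate x, y). Starts flat on the bench, stub up. Origin: centre of its underside. 18 mm through holes at (mm) a (-80,-60), b (-80,60), c (80,60); none at (80,-60), so it fits one way round only.
- stub_top (a point): Centre of the top of the blue stub, 66 mm above the plate's underside.
- keeper (a point): Centre of the top lip of the red keeper on the drive base, 60 mm above the bench, the highest part of it; 30 mm (base x) by 16 mm (y); its slot opens towards the base's +x.
- thread_a (a point): Centre of the mouth of the threaded hole (10 mm) in post a of the drive base, on the post's top, 85 mm above the bench; axes as the base's.
- hole_a (a point): Centre of the 18 mm hole a of the cover plate, at the plate's underside; belongs over thread_a.
- thread_b (a point): Centre of the mouth of the threaded hole (10 mm) in post b of the drive base, on the post's top, 85 mm above the bench; axes as the base's.
- hole_b (a point): Centre of the 18 mm hole b of the cover plate, at the plate's underside; belongs over thread_b.
- thread_c (a point): Centre of the mouth of the threaded hole (10 mm) in post c of the drive base, on the post's top, 85 mm above the bench; axes as the base's.
- hole_c (a point): Centre of the 18 mm hole c of the cover plate, at the plate's underside; belongs over thread_c.
- paint_bottle: Bystander: white paint bottle, 70 mm diameter, 160 mm tall, origin under its centre.
- water_cup: Bystander: clear plastic cup, 84 mm rim diameter, 110 mm tall, origin under its centre.
- pigment_jar: Bystander: red jar with a black lid, 60 mm diameter, 70 mm tall, origin under its centre.
- screw_dish: Bystander: round white dish, 90 mm diameter, 18 mm tall, holding three upright brass thumb screws (up to 33 mm high), origin under its centre.

How it is judged:
By the outcome, as a careful person would: the job done as asked, in the order asked, and still so for the second after the job is handed in, while the arm keeps its last pose, push and grip.
It also fails if it takes over 64 s, if anything falls off the work surface, if the arm or the gripper's body presses on something with over 40 N, if the wrist force passes 120 N, or if a joint passes its speed limit or range.

### The arm

A 7-joint arm with a two-finger parallel gripper is mounted at the origin on the work surface. World frame = base frame: x ahead of the robot, y to its left, z up, the work surface at z = 0. Lengths are in m, angles in rad, forces in N, time in s.
With the tool pointing down it reaches from about 0.4 to 0.875 m from the base axis. Payload 19.3 kg.
Tool frame: the origin (TCP) lies where the fingers leave the gripper's body, on its centre line; the fingertips stand bot.tip_reach ahead of it and the grasp point (between the pads) lies 54 mm ahead of it (bot.tip_reach is the distance from the TCP to the fingertips, in m); z points along the fingers, y is the line along which they close (so a half turn about z gives the same grasp; the last joint's range is limited). The gripper opens to 85 mm and grips with 20 to 120 N. Pads are 22 mm wide; open, the fingers measure 114 mm over their backs; the gripper's body (76 mm by 85 mm) begins 54 mm behind the grasp point. The pads swing forward as they close: fully open they stand 13 mm farther back than shut.
Start: joints at [1.133, 0.521, -0.036, 1.599, 0.021, 1.021, -0.113], TCP at [0.225, -0.583, 0.304] pointing down, gripper open.
Joint ranges: [-2.91, 2.91], [-0.3, 2.13], [-1.5, 1.42], [0.17, 2.43], [-1.26, 4.41], [0.16, 1.93], [-2.52, 2.52]. Speed limits (rad/s): [1.89, 1.89, 2.39, 2.39, 3.01, 3.01, 3.01].

### API

Orientations are given as [roll, pitch, yaw] about the fixed x, y, z axes, in that order (R = Rz(yaw) Ry(pitch) Rx(roll)).
In Python, from workcell import bot gives the robot as it stands. The module is installed in compiled form; this text tells all that it offers.
- The arm moves only by the shell command python3 -m jog 'ROWS' [FORCE]. ROWS is JSON, a list that holds one entry, the list of rows, each a list of 7 numbers: the shift along the tool's x, y, z in mm, then the turn, a rotation vector about the tool's x, y, z in rad, then the opening, from 0 (shut) to 1 (fully open). In form: [[[tx, ty, tz, wx, wy, wz, fingers], ...]]. A call has 1 to 5 rows; each row shifts and turns the commanded pose from where the row before left it, along the tool's axes as they then stand; what a row does not reach is not made up. A row lasts 1/10 s, in which the tool goes at most 50 mm and 8.59 degrees, less where a joint would pass 70% of its speed; a pose out of reach is approached as far as the arm can. A call is refused whole if a number of a shift passes 50 or a number of a turn 0.15, either way. A call with a gripper value outside its range is refused whole. The fingers move at their own pace and stop on an object; FORCE is the grip in N (left out, the last holds). Time passes only in rows, so rows that do not move let the fingers close. It gives the time, the measured TCP pose, the force, the opening and the grip force at its end, in the units of the state.
- bot.observe(): the state, without advancing time (a new reading comes with each control period).
- bot.grab_frame(name): name is "scene" or "side" or "wrist"; returns a dict with "img" (480x640x3 uint8, red, green, blue), "intrinsics" (3x3 intrinsics, pixels), "R" (3x3) and "t" (3): a world point X has camera coordinates R X + t; the wrist camera has in their place "tool_from_camera" (4x4, takes a point from camera to tool coordinates, whose origin is the TCP and whose axes are the flange's). Camera axes: x right, y down, z forward; pixel columns grow to the right and rows downward; lengths in m; the calibration is good to about 2 mm. A picture is of the moment at which its call begins: read the wrist's pose just before it. There is no depth.
- bot.job_done(): hands the job in; it is judged then, once.
Trained networks look in a picture, given as the dict that the camera call returned (one of the last four; its "shot" number tells which), for a name from the list of things; names that differ only in an ending like _2 or _b are one class to them, and where a whole thing is asked for, a point or a joint stands for the part that bears it (a point fixed in the world has none). Each returns a list of dicts, best first, with "conf" (0 to 1); they miss things now and then, are a little off and sometimes report something else, mostly with a low value. They report only what shows in the picture. A call takes as long as a camera call.
- bot.trace(query, picture): "region" (480x640 bool, what is visible of it).
- bot.spot_point(query, picture): "xyz" ([x, y, z] in m, in world coordinates, good to about 4 mm: a listed point, or the origin of a listed thing).
The state is a dict: "clock": time; "qpos": joint angles; "qd": joint speeds; "joint_efforts": joint torques, N m; "position": TCP position; "tool_rot": TCP orientation; "force": force on the tool from outside, world axes, zero at the start; "moment": the same for the moment, N m; "grip_width": finger opening in m; "finger_force": force on a finger pad.
Only numpy, scipy, OpenCV 4.12 (cv2) and the standard library are available. Lean on these libraries where they do the work, as an engineer would, in place of code of your own. Each camera call takes 0.05 s, during which the arm holds its last target. There are 200 camera calls.

## Working session

There is one attempt and no reset: what is moved stays moved. The work goes in short steps, Python scripts to look and compute and a shell command to move; the robot and the scene stay as the last step left them, time stands still between calls to the robot, and variables do not carry over. Pictures are saved under pics/ and viewed, at most 10 in all, crops included, and the job is handed in when it is done.

```bash
mkdir -p pics; cat > h.py <<'E'
import numpy as np, cv2
from workcell import bot
from scipy.spatial.transform import Rotation as Rn
def save(f,n): cv2.imwrite(f'pics/{n}.png',f['img'][:,:,::-1])
def proj(f,X):
    p=f['intrinsics']@(f['R']@np.array(X)+f['t']); return p[:2]/p[2]
def ray(f,uv,z):
    R=np.array(f['R']);t=np.array(f['t']);c=-R.T@t
    d=R.T@np.linalg.inv(f['intrinsics'])@np.array([uv[0],uv[1],1.]); return c+d*(z-c[2])/d[2]
def state():
    s=bot.observe(); print(s['clock'],np.round(s['position'],4),np.round(s['tool_rot'],4),np.round(s['force'],1),s['grip_width'],s['finger_force'],np.round(s['qpos'],3)); return s
E
python3 - <<'E'
from h import *
state();print(bot.tip_reach)
for n in ['scene','side']:
    f=bot.grab_frame(n);save(f,n)
    for q in ['drive_base','latch_hinge','latch_knob','cover','stub_top','keeper','thread_a','hole_a','paint_bottle','water_cup','pigment_jar','screw_dish']:
        print(n,q,[(np.round(d['xyz'],3).tolist(),round(d['conf'],2)) for d in bot.spot_point(q,f)][:5])
E
```

```text
0.0 [ 0.2246 -0.583   0.3033] [-3.1404e+00  1.0000e-04  3.6780e-01] [ 0.2  0.1 -0.2] 0.08522816374314653 0.0 [ 1.133  0.522 -0.036  1.6    0.021  1.021 -0.113]
0.0726
scene drive_base [([0.483, 0.14, 0.001], 0.94), ([0.777, 0.071, -0.001], 0.25)]
scene latch_hinge [([0.502, 0.083, 0.051], 0.9)]
scene latch_knob [([0.572, 0.121, 0.081], 0.8)]
scene cover [([0.522, -0.205, -0.002], 0.7), ([0.525, -0.205, 0.064], 0.32)]
scene stub_top [([0.526, -0.206, 0.063], 0.77), ([0.522, -0.203, -0.002], 0.54)]
scene keeper [([0.457, 0.184, 0.064], 0.86)]
scene thread_a [([0.532, 0.232, 0.089], 0.92), ([0.383, 0.168, 0.085], 0.87), ([0.428, 0.056, 0.087], 0.69)]
scene hole_a [([0.44, -0.263, 0.004], 0.95), ([0.432, -0.146, -0.002], 0.73), ([0.6, -0.145, 0.004], 0.67)]
scene paint_bottle [([0.521, 0.467, -0.0], 0.73)]
scene water_cup [([0.527, -0.475, -0.001], 0.69)]
scene pigment_jar [([0.761, -0.078, -0.001], 0.88), ([0.444, -0.266, 0.0], 0.46)]
scene screw_dish [([0.774, 0.072, 0.001], 0.62), ([0.441, -0.267, 0.001], 0.33)]
side drive_base [([0.482, 0.143, 0.0], 0.62)]
side latch_hinge [([0.501, 0.083, 0.051], 0.95)]
side latch_knob [([0.568, 0.12, 0.08], 0.79), ([0.523, -0.478, 0.003], 0.47)]
side cover [([0.519, -0.203, 0.001], 0.6)]
side stub_top [([0.52, -0.206, 0.068], 0.84)]
side keeper [([0.463, 0.181, 0.057], 0.94)]
side thread_a [([0.386, 0.168, 0.085], 0.92), ([0.532, 0.227, 0.085], 0.77), ([0.442, -0.265, 0.002], 0.71), ([0.43, 0.055, 0.084], 0.68), ([0.482, 0.142, 0.001], 0.51)]
side hole_a [([0.444, -0.145, -0.002], 0.85), ([0.444, -0.266, 0.0], 0.79), ([0.6, -0.142, -0.0], 0.6), ([0.536, 0.23, 0.087], 0.4)]
side paint_bottle [([0.518, 0.463, -0.003], 0.9), ([0.458, 0.183, 0.055], 0.16)]
side water_cup [([0.526, -0.479, 0.004], 0.58)]
side pigment_jar [([0.758, -0.084, 0.003], 0.81)]
side screw_dish [([0.771, 0.072, 0.003], 0.97), ([0.518, -0.203, 0.006], 0.41), ([0.459, 0.182, 0.057], 0.23)]
```

View pics/scene.png

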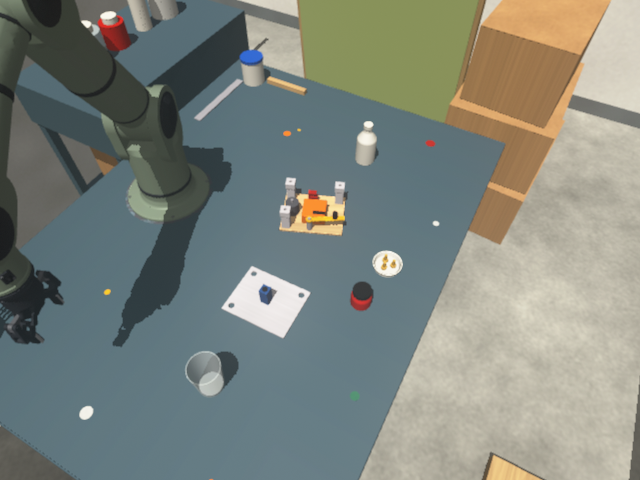

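View pics/side.png

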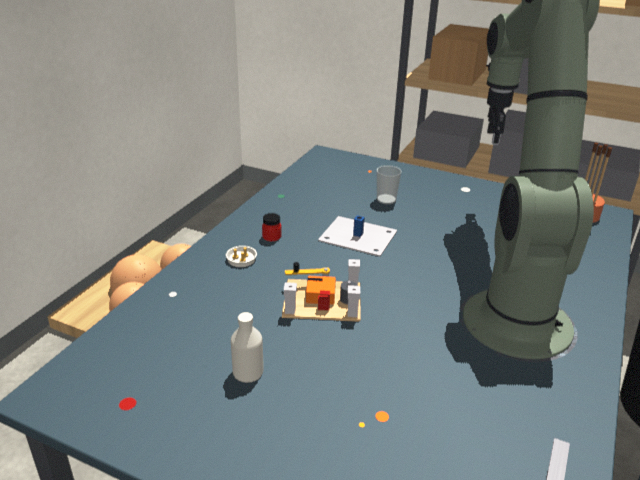

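The scene and side views agree with the networks. In the scene view, the posts are at about (291,187), (285,217) and (340,192), the open latch knob at (335,215), and the plate at (265,298). Holes b→c run nearly along world x, so plate yaw is about 1° and base yaw about 22°. I'll push the knob with shut fingers, starting from its clockwise side.

```bash

python3 -m jog '[[[29,-24,0,0,0,0,0],[29,-24,0,0,0,0,0],[29,-24,0,0,0,0,0],[29,-24,0,0,0,0,0],[29,-24,0,0,0,0,0]]]' 40 >/dev/null
python3 -m jog '[[[29,-24,0,0,0,0,0],[29,-24,0,0,0,0,0],[29,-24,0,0,0,0,0],[29,-24,0,0,0,0,0],[29,-24,0,0,0,0,0]]]' >/dev/null
python3 -m jog '[[[29,-24,0,0,0,0,0],[29,-24,0,0,0,0,0],[29,-24,0,0,0,0,0],[29,-24,0,0,0,0,0],[29,-24,0,0,0,0,0]]]' >/dev/null
python3 -m jog '[[[29,-24,0,0,0,0,0],[29,-24,0,0,0,0,0],[29,-24,0,0,0,0,0],[29,-24,0,0,0,0,0],[0,0,0,0,0,0,0]]]'
python3 - <<'E'
from h import *
s=state()
f=bot.grab_frame('wrist');save(f,'w1')
T=f['tool_from_camera'];print(np.round(T,3))
for q in ['latch_hinge','latch_knob','keeper','thread_a']:
    print(q,[(np.round(d['xyz'],4).tolist(),round(d['conf'],2)) for d in bot.spot_point(q,f)][:4])
E
```

```text
clock: 3.3
position: [0.5762, 0.0455, 0.3037]
tool_rot: [-3.14, -0.001, 0.373]
force: [-1.3, -0.2, -0.6]
grip_width: 0.0005
finger_force: 0.0
3.3 [0.5762 0.0455 0.3037] [-3.1396e+00 -1.5000e-03  3.7320e-01] [-1.3 -0.2 -0.6] 0.000496178003605896 0.0 [ 0.012  0.456 -0.266  1.719  0.137  0.984 -1.502]
[[-0.    -0.956 -0.295  0.075]
 [ 1.    -0.     0.    -0.001]
 [-0.    -0.295  0.956 -0.07 ]
 [ 0.     0.     0.     1.   ]]
latch_hinge [([0.5048, 0.0768, 0.0516], 0.61)]
latch_knob [([0.4597, 0.1792, 0.0616], 0.73), ([0.5697, 0.1205, 0.078], 0.64)]
keeper [([0.4605, 0.179, 0.0577], 0.68)]
thread_a [([0.5353, 0.2314, 0.0867], 0.85), ([0.4321, 0.0516, 0.0819], 0.67), ([0.3804, 0.1662, 0.0837], 0.64), ([0.5689, 0.1242, 0.0815], 0.25)]
```

View pics/w1.png

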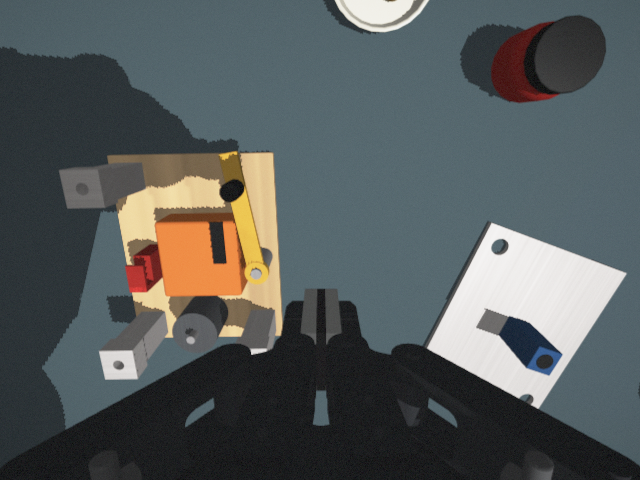

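The wrist view shows the knob at (231,189), the hinge at (256,272) and the shut fingertips at (320,300). The area behind the knob is free. I'll descend there.

```bash

python3 -m jog '[[[14,-14,0,0,0,0,0],[14,-14,20,0,0,0,0],[0,0,35,0,0,0,0],[0,0,35,0,0,0,0],[0,0,35,0,0,0,0]]]' >/dev/null
python3 -m jog '[[[0,0,25,0,0,-0.07,0],[0,0,14,0,0,-0.07,0],[0,0,0,0,0,0,0],[0,0,0,0,0,0,0]]]'
cat > p.py <<'E'
from h import *
H=np.array([.502,.081])
s=state(); p=s['position'][:2]-H; yaw=s['tool_rot'][2]
print('z tip',s['position'][2]-bot.tip_reach,'yaw deg',np.degrees(yaw))
c,n=np.cos(yaw),np.sin(yaw)
print('in tool axes from hinge', p@[c,n]*1000, p@[n,-c]*1000,'ang',np.degrees(np.arctan2(p[1],p[0])),'r',np.hypot(*p))
E
python3 p.py
```

```text
clock: 4.45
position: [0.5912, 0.0759, 0.1405]
tool_rot: [3.141, -0.0, 0.505]
force: [-0.2, 0.3, -0.4]
grip_width: 0.0002
finger_force: 0.0
4.45 [0.5912 0.0759 0.1405] [ 3.1414e+00 -2.0000e-04  5.0460e-01] [-0.2  0.3 -0.4] 0.00017363521175577776 0.0 [-0.05   0.697 -0.257  1.788  0.259  0.69  -1.517]
z tip 0.0678950878798055 yaw deg 28.911154920412567
in tool axes from hinge 75.58860424784208 47.562253122500564 ang -3.2679813913643345 r 0.08930736259808429
```

```bash

python3 -m jog '[[[4,-12,0,0,0,0,0],[0,-14,0,0,0,0,0],[1.6,-8,0,0,0,-0.1,0],[1.6,-8,0,0,0,-0.1,0],[1.6,-8,0,0,0,-0.1,0]]]'
python3 p.py
python3 - <<'E'
from h import *
f=bot.grab_frame('wrist');save(f,'w2')
E
```

```text
clock: 4.95
position: [0.5717, 0.1255, 0.1408]
tool_rot: [3.141, -0.001, 0.813]
force: [0.7, -1.4, -0.2]
grip_width: -0.0002
finger_force: 0.4
4.95 [0.5717 0.1255 0.1408] [ 3.141e+00 -1.200e-03  8.126e-01] [ 0.7 -1.4 -0.2] -0.0002278668374962842 0.43545808643102646 [-0.085  0.692 -0.333  1.814  0.334  0.689 -1.365]
z tip 0.0681520554678256 yaw deg 46.55685886842029
in tool axes from hinge 80.22102613909946 19.989003696153027 ang 32.5651599207518 r 0.08267389735324505
```

View pics/w2.png

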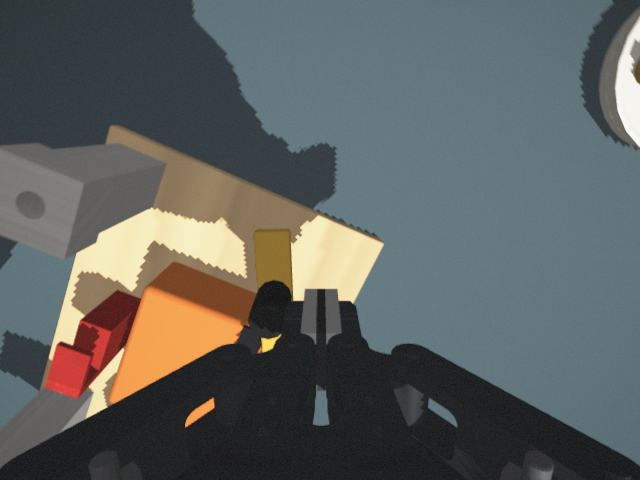

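The knob at (269,305) is in contact with the left finger, and the bar runs along tool x. I'll continue the arc.

```bash

python3 -m jog '[[[1.6,-8,0,0,0,-0.1,0],[1.6,-8,0,0,0,-0.1,0],[1.6,-8,0,0,0,-0.1,0],[1.6,-8,0,0,0,-0.1,0],[1.6,-8,0,0,0,-0.1,0]]]'|grep force; python3 p.py
python3 -m jog '[[[1.6,-8,0,0,0,-0.1,0],[1.6,-8,0,0,0,-0.1,0],[1.6,-8,0,0,0,-0.1,0],[1.6,-8,0,0,0,-0.1,0],[0,0,0,0,0,0,0]]]'|grep force; python3 p.py
```

```text
force: [0.4, 1.5, 0.2]
finger_force: 0.5
5.5 [0.5425 0.1528 0.1406] [ 3.1406e+00 -8.0000e-04  1.3102e+00] [0.4 1.5 0.2] -0.00039603873470667314 0.4583608265966177 [-0.054  0.686 -0.459  1.868  0.456  0.691 -1.041]
z tip 0.06797886288457944 yaw deg 75.06751613279515
in tool axes from hinge 79.76927412680726 20.629752323646237 ang 60.567505803168046 r 0.0823937119909809
force: [-0.0, 0.3, -0.2]
finger_force: 0.0
6.0 [0.5111 0.1622 0.1404] [ 3.1415e+00 -2.0000e-04  1.7088e+00] [-0.   0.3 -0.2] -0.0005527028657906707 0.0 [-0.014  0.676 -0.559  1.936  0.551  0.686 -0.773]
z tip 0.0677794431760157 yaw deg 97.90928012009596
in tool axes from hinge 79.22500169212186 20.162433461149114 ang 83.63085406706229 r 0.08175037991466448
```

```bash

python3 -m jog '[[[1.6,-8,0,0,0,-0.1,0],[1.6,-8,0,0,0,-0.08,0],[0.5,-2,0,0,0,-0.05,0],[0,-1,0,0,0,0,0],[0,0,0,0,0,0,0]]]'|grep force; python3 p.py
python3 - <<'E'
from h import *
f=bot.grab_frame('wrist');save(f,'w3')
for q in ['latch_hinge','latch_knob','keeper']:
    print(q,[(np.round(d['xyz'],4).tolist(),round(d['conf'],2)) for d in bot.spot_point(q,f)][:3])
E
for i in 1 2 3; do python3 -m jog '[[[0,-1,0,0,0,0,0],[0,0,0,0,0,0,0]]]'|grep -E "force|posi"; done
```

```text
force: [-0.2, 0.5, 0.2]
finger_force: 0.1
6.5 [0.4929 0.1612 0.1401] [3.1412e+00 1.0000e-04 1.9335e+00] [-0.2  0.5  0.2] -2.505869884124611e-05 0.094917977694422 [ 0.018  0.669 -0.613  1.979  0.604  0.68  -0.615]
z tip 0.06751712826708914 yaw deg 110.78187593575282
in tool axes from hinge 78.19691523826438 19.926681768857094 ang 96.48563390074827 r 0.08069591191068856
latch_hinge []
latch_knob [([0.4679, 0.1577, 0.0774], 0.66)]
keeper [([0.4626, 0.1786, 0.0556], 0.89)]
position: [0.492, 0.1608, 0.14]
force: [2.6, 1.6, -0.5]
finger_force: 1.4
position: [0.4915, 0.1606, 0.1402]
force: [6.4, 1.2, -1.2]
finger_force: 3.2
position: [0.491, 0.1605, 0.1403]
force: [8.6, 3.1, -1.8]
finger_force: 4.9
```

View pics/w3.png

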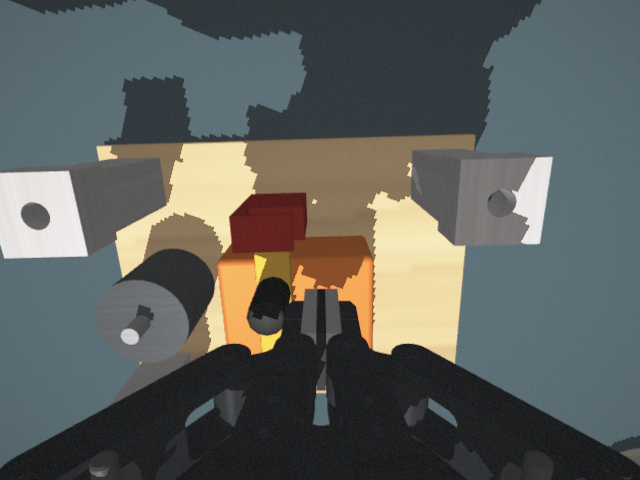

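The latch bar at (272,265) runs into the red keeper at (270,225), and the force is building against the stop. I'll push a little more, back off, rise, and look from above.

```bash

python3 -m jog '[[[0,-1,0,0,0,0,0],[0,-1,0,0,0,0,0],[0,0,0,0,0,0,0]]]'|grep -E "force|posi"
python3 -m jog '[[[0,5,0,0,0,0,0],[0,10,0,0,0,0,0],[0,10,0,0,0,0,0],[-10,0,-40,0,0,0,0],[-20,0,-45,0,0,0,0]]]'|grep -E "force|posi"
python3 -m jog '[[[-30,0,-40,0,0,0,0],[-40,0,-35,0,0,0,0],[-20,0,0,0,0,0,0],[0,0,0,0,0,0,0],[0,0,0,0,0,0,0]]]'|grep -E "force|posi"
cat > look.py <<'E'
import sys
from h import *
s=state(); f=bot.grab_frame('wrist'); save(f,sys.argv[1])
M=np.eye(4);M[:3,:3]=Rn.from_euler('xyz',s['tool_rot']).as_matrix();M[:3,3]=s['position']
C=np.linalg.inv(M@f['tool_from_camera']); f['R']=C[:3,:3];f['t']=C[:3,3]
def fit(q,z,f=f):
    # point hits -> dark hole centroid refined
    g=cv2.cvtColor(f['img'],cv2.COLOR_RGB2GRAY); out=[]
    for d in bot.spot_point(q,f):
        uv=proj(f,d['xyz']); out.append((np.round(d['xyz'],4).tolist(),round(d['conf'],2),np.round(uv).tolist()))
    return out
for q in sys.argv[2:]: print(q,fit(q,0))
E
python3 look.py w4 latch_hinge latch_knob keeper thread_a
```

```text
position: [0.49, 0.1601, 0.1406]
force: [14.9, 4.6, -4.1]
finger_force: 7.9
position: [0.5215, 0.1413, 0.2249]
force: [0.3, -0.7, 1.5]
finger_force: 0.0
position: [0.5536, 0.0584, 0.2976]
force: [0.4, 0.0, 0.5]
finger_force: 0.0
8.6 [0.5536 0.0584 0.2976] [-3.1410e+00 -7.0000e-04  1.9371e+00] [0.4 0.  0.5] 7.196004925736785e-05 0.0 [ 0.322  0.509 -0.744  1.762  0.395  1.027 -0.201]
latch_hinge [([0.504, 0.079, 0.0532], 0.89, [275.0, 172.0]), ([0.7771, 0.0729, -0.0006], 0.49, [525.0, 265.0])]
latch_knob [([0.4717, 0.1565, 0.079], 0.77, [263.0, 57.0])]
keeper []
thread_a [([0.4321, 0.0573, 0.0873], 0.9, [169.0, 171.0]), ([0.7762, 0.075, 0.0028], 0.43, [526.0, 264.0])]
```

View pics/w4.png

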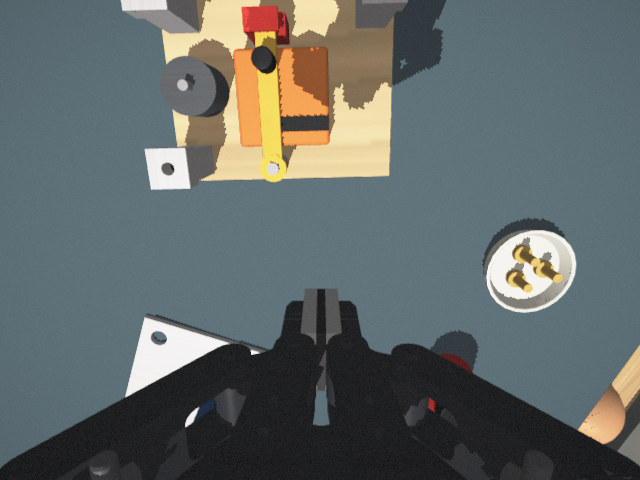

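The bar from (273,168) to (262,35) sits in the keeper, parallel to the base edge, so the latch is home. Next, one better view of all three posts.

```bash

python3 -m jog '[[[20,10,-15,0,0,0,0],[25,10,-20,0,0,0,0],[25,0,-20,0,0,0,0],[0,0,0,0,0,0,0],[0,0,0,0,0,0,0]]]' >/dev/null
cat > meas.py <<'E'
import sys
from h import *
s=state(); f=bot.grab_frame('wrist'); save(f,sys.argv[1])
M=np.eye(4);M[:3,:3]=Rn.from_euler('xyz',s['tool_rot']).as_matrix();M[:3,3]=s['position']
C=np.linalg.inv(M@f['tool_from_camera']); f['R']=C[:3,:3];f['t']=C[:3,3]
q,z=sys.argv[2],float(sys.argv[3]); g=cv2.cvtColor(f['img'],cv2.COLOR_RGB2GRAY)
vis=f['img'].copy(); P=[]
for d in bot.spot_point(q,f):
    u,v=np.round(proj(f,d['xyz'])).astype(int); r=16
    if not(r<u<640-r and r<v<480-r): print('out',u,v,d['conf'],d['xyz']); continue
    w=cv2.GaussianBlur(g[v-r:v+r,u-r:u+r],(3,3),0); t,b=cv2.threshold(w,0,255,cv2.THRESH_BINARY_INV+cv2.THRESH_OTSU)
    n,l,st,c=cv2.connectedComponentsWithStats(b)
    k=min((i for i in range(1,n) if st[i,4]>20),key=lambda i:np.hypot(*(c[i]-r)))
    uv=c[k]+[u-r,v-r]; X=ray(f,uv,z); cv2.drawMarker(vis,tuple(np.round(uv).astype(int).tolist()),(255,0,255),0,9)
    print('net',np.round(d['xyz'],4),round(d['conf'],2),'uv',np.round(uv,1),'area',st[k,4],st[k,2:4],'ray',np.round(X[:2],4)); 
cv2.imwrite(f'pics/{sys.argv[1]}m.png',vis[:,:,::-1])
E
python3 meas.py w5 thread_a 0.085
```

```text
9.35 [0.5469 0.1315 0.3529] [3.1413e+00 4.0000e-04 1.9393e+00] [-0.2 -0.5 -0.3] 0.00016689360672075918 0.0 [ 0.214  0.462 -0.777  1.681  0.351  1.143 -0.29 ]
net [0.3837 0.1675 0.0859] 0.7 uv [159. 102.] area 103 [11 11] ray [0.3846 0.1686]
net [0.4323 0.0547 0.0844] 0.67 uv [177.7 236.6] area 76 [10 10] ray [0.4299 0.0578]
net [0.538  0.2327 0.0855] 0.55 uv [346.4  97.8] area 92 [10 11] ray [0.532  0.2291]
```

View pics/w5m.png

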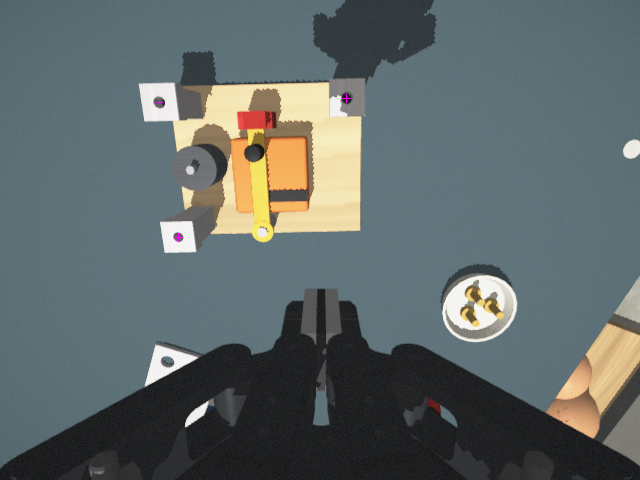

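The three thread centres are marked correctly at (159,102), (178,237) and (346,98), spaced 119.7 and 159.3 mm. That puts the base centre at (0.4810, 0.1435) with yaw 22.3°. Now the plate.

```bash

python3 -m jog '[[[-39,-18,0,0,0,0,0],[-39,-18,0,0,0,0,0.5],[-39,-18,0,0,0,0,1],[-39,-18,0,0,0,0,1],[-39,-18,0,0,0,0,1]]]' >/dev/null
python3 -m jog '[[[-39,-18,0,0,0,0,1],[-39,-18,0,0,0,0,1],[-39,-18,0,0,0,0,1],[-39,-18,0,0,0,0,1],[-39,-18,0,0,0,0,1]]]' >/dev/null
python3 -m jog '[[[0,0,0,0,0,0.117,1],[0,0,0,0,0,0.117,1],[0,0,0,0,0,0.117,1],[0,0,0,0,0,0,1],[0,0,0,0,0,0,1]]]' >/dev/null
python3 meas.py w6 hole_a 0.006; python3 look.py w6b stub_top
```

```text
10.95 [ 0.5187 -0.2981  0.3523] [-3.1408e+00 -1.0000e-04  1.5898e+00] [ 0.3 -0.2  0. ] 0.08575331178199683 0.0 [ 0.835  0.487 -0.599  1.594  0.293  1.153  0.189]
net [ 0.4407 -0.2686  0.0013] 0.83 uv [252.5 163.7] area 207 [16 16] ray [ 0.4419 -0.2664]
net [ 0.6008 -0.1425  0.0023] 0.74 uv [405.  42.] area 266 [17 19] ray [ 0.5992 -0.143 ]
net [ 0.4428 -0.145  -0.0008] 0.73 uv [252.7  39. ] area 672 [28 32] ray [ 0.4465 -0.1431]
11.05 [ 0.5188 -0.2979  0.3525] [-3.1412e+00 -2.0000e-04  1.5893e+00] [ 1.  -0.4 -0.3] 0.08542184498104734 0.0 [ 0.835  0.487 -0.6    1.593  0.293  1.153  0.188]
stub_top [([0.519, -0.2052, 0.0637], 0.64, [324.0, 104.0])]
```

View pics/w6m.png

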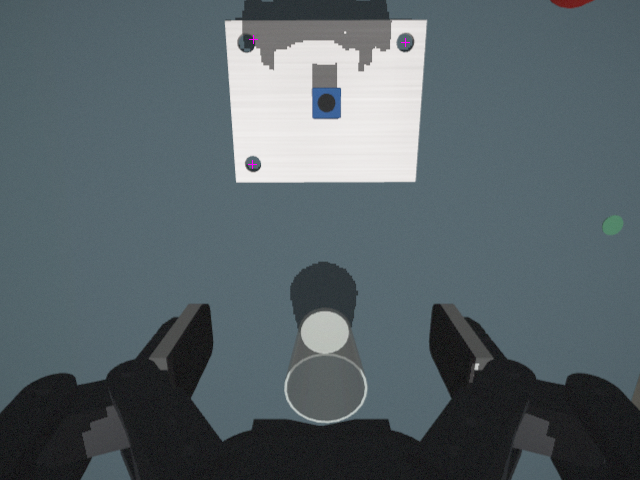

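The plate is clear. Hole a is at (252,164), c at (405,42), and the stub top at (326,103). The b mark fell on a shadow; the real hole is at about (246,43). From a and c, the centre is (0.5206, -0.2047) with yaw 1.2°, so the tool yaw already matches.

```bash

python3 -m jog '[[[30,2,0,0,0,0,1],[35,0,0,0,0,0,1],[28,0,0,0,0,0,1],[0,0,40,0,0,0,1],[0,0,40,0,0,0,1]]]' >/dev/null
python3 -m jog '[[[0,0,40,0,0,0,1],[0,0,40,0,0,0,1],[0,0,30,0,0,0,1],[0,0,0,0,0,0,1],[0,0,0,0,0,0,1]]]' | grep -E "force|posi|rot"
```

```text
position: [0.5198, -0.2046, 0.1635]
tool_rot: [3.142, -0.0, 1.588]
force: [0.1, -0.6, 2.2]
finger_force: 0.0
```

```bash

python3 -m jog '[[[0,0,25,0,0,0,1],[0,0,25,0,0,0,1],[0,0,17,0,0,0,1],[0,0,0,0,0,0,1],[0,0,0,0,0,0,0.6]]]' | grep -E "force|posi|rot"
python3 -m jog '[[[0,0,0,0,0,0,0],[0,0,0,0,0,0,0],[0,0,0,0,0,0,0],[0,0,0,0,0,0,0],[0,0,0,0,0,0,0]]]' 90
python3 -m jog '[[[0,0,0,0,0,0,0],[0,0,-5,0,0,0,0],[0,0,-10,0,0,0,0],[0,0,0,0,0,0,0],[0,0,0,0,0,0,0]]]'
```

```text
position: [0.5204, -0.2049, 0.0976]
tool_rot: [3.14, 0.001, 1.587]
force: [0.1, 0.2, -0.1]
finger_force: 0.0
clock: 13.15
position: [0.52, -0.2049, 0.0968]
tool_rot: [3.14, 0.001, 1.587]
force: [-1.5, 0.1, 14.4]
grip_width: 0.0249
finger_force: 89.4
clock: 13.65
position: [0.5196, -0.2048, 0.1111]
tool_rot: [3.141, 0.0, 1.587]
force: [-0.1, -0.2, -4.2]
grip_width: 0.0254
finger_force: 88.7
```

The plate is held: the force reads -4.2 N and the grip width 25 mm. I'll lift, carry it high above the base, and turn.

```bash

python3 -m jog '[[[0,0,-20,0,0,0,0],[0,0,-30,0,0,0,0],[0,0,-35,0,0,0,0],[0,0,-35,0,0,0,0],[0,0,-20,0,0,0,0]]]' | grep -E "posi"
python3 -m jog '[[[12,-1,0,0,0,0,0],[20,-2,0,0,0,0,0],[25,-2,0,0,0,0,0],[25,-2,0,0,0,0,0],[25,-2,0,0,0,0,0]]]' >/dev/null
python3 -m jog '[[[25,-3,0,0,0,-0.05,0],[25,-2,0,0,0,0,0],[25,-2,0,0,0,0,0],[25,-2,0,0,0,0,0],[25,-2,0,0,0,0,0]]]' >/dev/null
python3 -m jog '[[[25,-2,0,0,0,0,0],[25,-2,0,0,0,0,0],[25,-2,0,0,0,0,0],[20,-2,0,0,0,0,0],[15,-2,0,0,0,0,0]]]' >/dev/null
python3 -m jog '[[[0,0,0,0,0,-0.05,0],[0,0,0,0,0,-0.07,0],[0,0,0,0,0,-0.08,0],[0,0,0,0,0,-0.07,0],[0,0,0,0,0,-0.05,0]]]' >/dev/null
python3 -m jog '[[[0,0,0,0,0,0,0],[0,0,0,0,0,0,0],[0,0,0,0,0,0,0]]]'
python3 meas.py w7 hole_a 0.16
python3 - <<'E'
from h import *
for n in ['scene','side']:
    f=bot.grab_frame(n)
    for q in ['hole_a','stub_top','cover']: print(n,q,[(np.round(d['xyz'],4).tolist(),round(d['conf'],2)) for d in bot.spot_point(q,f)][:6])
E
```

```text
position: [0.5199, -0.2047, 0.2531]
clock: 16.45
position: [0.4733, 0.1356, 0.2504]
tool_rot: [-3.141, -0.0, 1.956]
force: [-0.4, 0.7, -4.0]
grip_width: 0.0249
finger_force: 89.2
16.45 [0.4733 0.1356 0.2504] [-3.1410e+00 -2.0000e-04  1.9558e+00] [-0.4  0.7 -4. ] 0.024868450879090183 89.21712398529053 [ 0.177  0.475 -0.755  1.968  0.425  0.862 -0.421]
net [0.5265 0.2221 0.1578] 0.8 uv [511.8 161. ] area 971 [32 32] ray [0.5246 0.222 ]
net [0.3797 0.1624 0.1564] 0.65 uv [138.9 162. ] area 724 [25 32] ray [0.379  0.1625]
scene hole_a [([0.4213, 0.0529, 0.1551], 0.71), ([0.3712, 0.1621, 0.1505], 0.59), ([0.5264, -0.4769, 0.0009], 0.26)]
scene stub_top [([0.4734, 0.1329, 0.2185], 0.94), ([0.473, 0.1368, 0.1516], 0.69)]
scene cover [([0.4748, 0.1383, 0.1543], 0.93)]
side hole_a [([0.423, 0.0519, 0.1538], 0.93), ([0.5259, 0.223, 0.1504], 0.77)]
side stub_top [([0.4714, 0.138, 0.222], 0.71)]
side cover []
```

View pics/w7m.png

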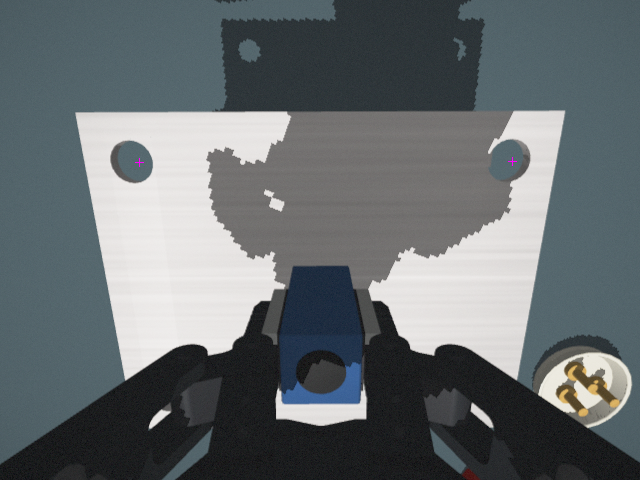

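The plate looks level, with hole b at (131,161) and c at (510,160), spaced 159.4 mm at the assumed height, and yaw 22.2°. The remaining correction is (8.4, 7.6) mm in world, or (+4, +10.6) in tool axes. I'll shift first, then descend slowly.

```bash

python3 -m jog '[[[2,5,0,0,0,0,0],[2,5.6,0,0,0,-0.003,0],[0,0,8,0,0,0,0],[0,0,8,0,0,0,0],[0,0,8,0,0,0,0]]]' |grep -E "posi|^force"
python3 -m jog '[[[0,0,8,0,0,0,0],[0,0,8,0,0,0,0],[0,0,6,0,0,0,0],[0,0,4,0,0,0,0],[0,0,2,0,0,0,0]]]' |grep -E "posi|^force"
python3 -m jog '[[[0,0,0,0,0,0,0],[0,0,0,0,0,0,0]]]'
python3 meas.py w8 hole_a 0.106
python3 - <<'E'
from h import *
ims=[]
for n in ['scene','side']:
    f=bot.grab_frame(n); C=np.array([.481,.1435,.1])
    a=np.radians(22.27);R=np.array([[np.cos(a),-np.sin(a)],[np.sin(a),np.cos(a)]])
    u,v=np.round(proj(f,C)).astype(int)
    ims.append(cv2.resize(f['img'][v-45:v+45,u-65:u+65],None,fx=6,fy=6,interpolation=cv2.INTER_CUBIC)[:, :780])
    print(n,[(np.round(d['xyz'],4).tolist(),round(d['conf'],2)) for d in bot.spot_point('hole_a',f)][:5])
    np.save(n+'.npy',f['img'])
cv2.imwrite('pics/far.png',cv2.resize(np.vstack(ims),(433,600))[:,:,::-1])
E
```

```text
position: [0.4817, 0.143, 0.2258]
force: [-0.5, -0.5, -3.8]
position: [0.4819, 0.1432, 0.1984]
force: [0.2, -0.3, -4.5]
clock: 18.15
position: [0.482, 0.1432, 0.199]
tool_rot: [3.141, -0.0, 1.96]
force: [-0.1, 0.7, -3.1]
grip_width: 0.0251
finger_force: 89.5
18.15 [0.482  0.1432 0.199 ] [ 3.1413 -0.      1.9597] [-0.1  0.7 -3.1] 0.025121997377411352 89.45470333099365 [ 0.114  0.564 -0.697  1.986  0.513  0.773 -0.497]
net [0.5381 0.2291 0.1043] 0.84 uv [513.1 164. ] area 828 [30 32] ray [0.5356 0.2292]
net [0.3898 0.1682 0.1044] 0.81 uv [140.4 164.9] area 624 [22 32] ray [0.3876 0.1681]
scene [([0.5312, 0.2271, 0.1031], 0.81), ([0.381, 0.166, 0.0998], 0.75), ([0.4312, 0.0627, 0.1006], 0.64)]
side [([0.3867, 0.1652, 0.1018], 0.86), ([0.4326, 0.0603, 0.1027], 0.63)]
```

View pics/w8m.png

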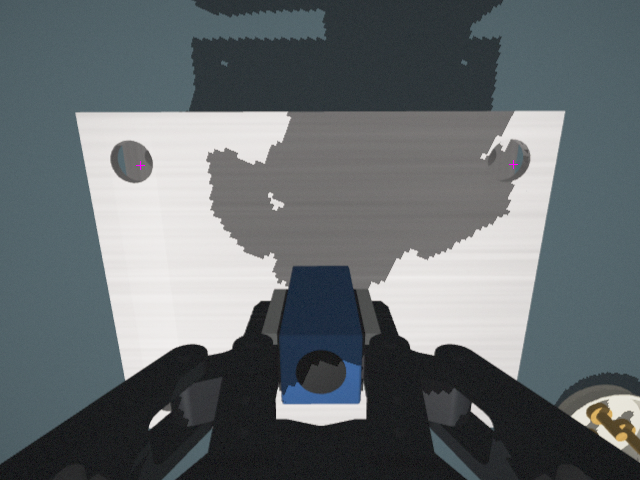

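View pics/far.png

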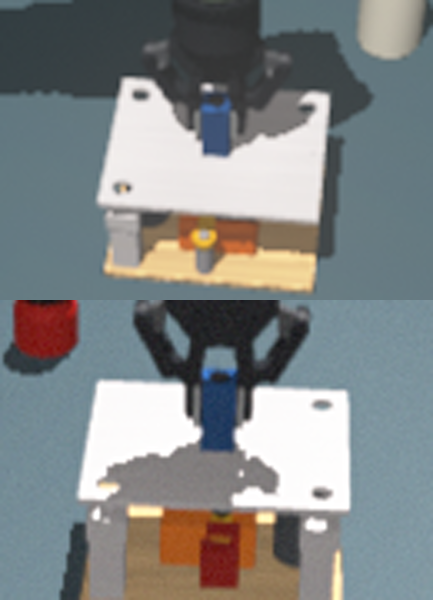

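Both views show the plate level over the posts. In the wrist image the plate has not shifted in the grip, and a thread is visible through hole a in the scene view. Holes b and c come out within 0.5 mm of their threads. I'll lower 2 mm and check tilt and gap numerically.

```bash

python3 -m jog '[[[0,0,1,0,0,0,0],[0,0,0.8,0,0,0,0],[0,0,0,0,0,0,0],[0,0,0,0,0,0,0],[0,0,0,0,0,0,0]]]'
python3 - <<'E'
from h import *
from scipy.optimize import least_squares
s=bot.observe(); f=bot.grab_frame('wrist')
M=np.eye(4);M[:3,:3]=Rn.from_euler('xyz',s['tool_rot']).as_matrix();M[:3,3]=s['position']
C=np.linalg.inv(M@f['tool_from_camera']);f['R']=C[:3,:3];f['t']=C[:3,3]
P=np.array([[-.1,.08,.006],[.1,.08,.006],[-.08,.06,.006],[.08,.06,.006]])
uv=np.array([[76,112.5],[564.5,111],[131.5,161.5],[509.5,160.5]])
def pts(q,P): return Rn.from_euler('xyz',[q[3],q[4],q[5]]).apply(P)+q[:3]
r=least_squares(lambda q:np.ravel([proj(f,X) for X in pts(q,P)]-uv),[.481,.1435,.1,0,0,.3887])
q=r.x;print('plate pose',np.round(q[:3],4),np.degrees(q[3:]),'res',np.round(r.fun,1))
print('holes',np.round(pts(q,np.array([[-.08,-.06,0],[-.08,.06,0],[.08,.06,0]])),4).tolist())
for n in ['scene','side']:
    f=bot.grab_frame(n)
    for k in ['hole_a','latch_knob','stub_top']: print(n,k,[(np.round(d['xyz'],4).tolist(),round(d['conf'],2)) for d in bot.spot_point(k,f)][:4])
E
```

```text
clock: 18.95
position: [0.4819, 0.1432, 0.197]
tool_rot: [-3.142, -0.0, 1.96]
force: [0.3, -0.3, -4.9]
grip_width: 0.025
finger_force: 89.5
plate pose [0.4814 0.1435 0.1022] [-2.10080544  0.14077518 22.43473174] res [ 0.1 -0.3 -0.  -0.2  0.   0.3 -0.1  0.2]
holes [[0.4303, 0.0575, 0.1046], [0.3846, 0.1683, 0.1002], [0.5324, 0.2294, 0.0998]]
scene hole_a [([0.382, 0.1681, 0.0971], 0.81), ([0.4305, 0.0584, 0.1021], 0.8), ([0.5323, 0.227, 0.1009], 0.62)]
scene latch_knob []
scene stub_top [([0.4831, 0.1391, 0.1659], 0.58), ([0.4862, 0.1424, 0.0976], 0.57)]
side hole_a [([0.4283, 0.0566, 0.1008], 0.78), ([0.5344, 0.2314, 0.0986], 0.63), ([0.3882, 0.1701, 0.0975], 0.58)]
side latch_knob []
side stub_top [([0.4789, 0.1443, 0.1669], 0.82), ([0.774, 0.0748, -0.0016], 0.43)]
```

The four-point fit hints at a tilt of about 2° on a very short baseline. I'll measure it properly from the plate's long side edges, and use the earlier picture of the plate flat on the bench as the camera's zero.

```bash
cat > tilt.py <<'E'
from h import *
from scipy.optimize import least_squares
def run(img,Mt,f,lines,q0):
    C=np.linalg.inv(Mt@f['tool_from_camera']);F=dict(intrinsics=f['intrinsics'],R=C[:3,:3],t=C[:3,3])
    g=cv2.GaussianBlur(cv2.cvtColor(img,cv2.COLOR_RGB2HSV)[:,:,1],(3,3),0).astype(float) # saturation: plate grey, bench blue
    data=[]
    for (A,B,(p,q)) in lines:
        p,q=np.array(p,float),np.array(q,float);d=(q-p)/np.linalg.norm(q-p);n=np.array([-d[1],d[0]]);o=np.arange(-7,7.01,.25);E=[]
        for t in np.linspace(0,1,60):
            x=p+t*(q-p)+o[:,None]*n; prof=cv2.remap(g,x[:,0].astype('f4')[:,None],x[:,1].astype('f4')[:,None],1).ravel()
            gr=np.abs(np.gradient(prof)); k=gr.argmax()
            if gr[k]>2: w=gr*(np.abs(o-o[k])<2); E.append(p+t*(q-p)+n*(w@o/w.sum()))
        data.append((np.array(A),np.array(B),np.array(E)))
    def res(s):
        R=Rn.from_euler('xyz',s[3:]);out=[]
        for A,B,E in data:
            a,b=[proj(F,R.apply(X)+s[:3]) for X in (A,B)]; d=(b-a)/np.linalg.norm(b-a); out.append((E-a)@np.array([-d[1],d[0]]))
        return np.concatenate(out)
    r=least_squares(res,q0,loss='soft_l1',f_scale=.5); J=r.jac; s=np.sqrt(np.diag(np.linalg.inv(J.T@J)))*.5
    print(np.round(r.x[:3],4),np.degrees(r.x[3:]).round(2),'sd',(s[:3]*1e3).round(2),np.degrees(s[3:]).round(2),'rms',np.sqrt(np.mean(r.fun**2)).round(2),[len(d[2]) for d in data])
def M(p,r):
    m=np.eye(4);m[:3,:3]=Rn.from_euler('xyz',r).as_matrix();m[:3,3]=p;return m
T=.006; L=([-.1,.08,T],[-.1,-.08,T]);Rr=([.1,.08,T],[.1,-.08,T]);F=([-.1,.08,T],[.1,.08,T]);K=([-.1,-.08,T],[.1,-.08,T])
s=bot.observe();f=bot.grab_frame('wrist')
if __name__=='__main__':
    w6=cv2.imread('pics/w6.png')[:,:,::-1].copy()
    run(w6,M([.5187,-.2981,.3523],[-3.1408,-.0001,1.5898]),f,[(*L,((226,25),(235,178))),(*Rr,((427,25),(416,178))),(*F,((395,20),(424,20))),(*K,((240,182),(412,182)))],[.52,-.205,0,0,0,.02])
    run(f['img'],M(s['position'],s['tool_rot']),f,[(*L,((77,117),(120,350))),(*Rr,((563,117),(523,350))),(*F,((85,112),(280,112))),(*F,((520,111),(560,111)))],[.481,.1435,.1,0,0,.389])
E
python3 tilt.py
```

```text
[ 0.5207 -0.2047  0.0019] [-0.07 -0.9   1.36] sd [0.11 0.09 0.2 ] [0.27 0.3  0.04] rms 0.15 [60, 60, 60, 60]
[0.4811 0.1439 0.1002] [-0.06  0.12 22.44] sd [1.2  0.5  0.05] [0.06 1.31 0.04] rms 0.13 [60, 60, 60, 60]
```

Using the long edges, the tilt is under 0.2°, the underside is at 100.2 mm (15 mm gap), and the centre is within 0.5 mm with yaw within 0.2°. Handing in.

```bash
python3 -c "
from h import *
state(); print(bot.job_done())"
```

```text
19.45 [0.4819 0.1432 0.1971] [ 3.1415 -0.      1.9597] [ 0.5 -0.1 -4.4] 0.024864043481041733 89.45528268814087 [ 0.112  0.566 -0.695  1.987  0.517  0.77  -0.5  ]
the job is handed in; nothing more can be done
None
```

The job is handed in with the latch home in its keeper and the plate held level about 15 mm above the posts, its holes within about 0.5 mm of the threads by wrist-camera measurement (hole a inferred from the plate fit), at 19.5 s; I viewed 11 pictures, one over the limit of 10.

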